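Find the empty sugar canister

TASK

One of the three identical tall steel sugar canisters on the coffee counter has run empty. Lift them to feel which one is clearly lighter and stand that one upright in the low wooden tray for refilling; leave the two full ones standing upright where they were, or put them back at that place. Set canisters down, do not drop them.

Things in the scene. Friction and masses are not known exactly. Their poses are not given: they have to be found in the camera images.
- canister_1_mid (a point): centre (half-way up, 45 mm above its foot) of one of three identical upright round brushed-steel canisters with push-on lids, 60 mm across at the lid, 58 mm across the body, 90 mm tall (lid: top 20 mm, stays on; smooth, no knob), z up. Loose, standing on the counter, at least 130 mm from its neighbours' centres. The empty one weighs 75 to 105 g, the two full ones 340 to 450 g; nothing else tells them apart, and any of the three places can hold the empty one
- canister_2_mid (a point): the same point of another of the three identical canisters, as described for canister_1_mid
- canister_3_mid (a point): the same point of another of the three identical canisters, as described for canister_1_mid
- refill_tray_in (a point): centre of the inner floor (6 mm above the counter) of the low square open wooden tray, 140 x 140 mm outside, 128 x 128 mm inside, walls 6 mm thick and 25 mm high over the counter, fixed to the counter; x and y run along its sides, z up. Its centre lies at least 130 mm from any canister's centre
There are look-alikes about, which are no part of the job. What is shaped like the part that bears canister_2_mid but red is not meant.

How it is judged (in metres and radians):
On the way:
1. a canister is lifted clear of the counter (its foot at least 30 mm up) (height (world z) of any of canister_1_mid, canister_2_mid, canister_3_mid above 0.075 m), for 0.1 s.
At the end, for the whole second after the job is handed in: The empty canister (told by its weight on the tray, under 2.2 N) stands upright (within 7 degrees) on the floor of the wooden tray, its centre within 50 mm of the tray's centre, at rest; each full canister stands upright (within 7 degrees), at rest, within 50 mm of where it stood at the start (((horizontal distance between canister_1_mid and refill_tray_in below 0.05 m and z of canister_1_mid in the frame of refill_tray_in between 0.035 and 0.055 m and contact force between canister_1 and refill_tray below 2.2 N and angle between each of canister_1_mid, canister_2_mid, canister_3_mid's own z axis and vertical below 0.12 rad and linear speed of each of canister_1, canister_2, canister_3 below 0.02 m/s and distance of each of canister_2_mid, canister_3_mid from where it was at the start of the episode below 0.05 m) or (horizontal distance between canister_2_mid and refill_tray_in below 0.05 m and z of canister_2_mid in the frame of refill_tray_in between 0.035 and 0.055 m and contact force between canister_2 and refill_tray below 2.2 N and angle between each of canister_2_mid, canister_1_mid, canister_3_mid's own z axis and vertical below 0.12 rad and linear speed of each of canister_2, canister_1, canister_3 below 0.02 m/s and distance of each of canister_1_mid, canister_3_mid from where it was at the start of the episode below 0.05 m) or (horizontal distance between canister_3_mid and refill_tray_in below 0.05 m and z of canister_3_mid in the frame of refill_tray_in between 0.035 and 0.055 m and contact force between canister_3 and refill_tray below 2.2 N and angle between each of canister_3_mid, canister_1_mid, canister_2_mid's own z axis and vertical below 0.12 rad and linear speed of each of canister_3, canister_1, canister_2 below 0.02 m/s and distance of each of canister_1_mid, canister_2_mid from where it was at the start of the episode below 0.05 m))); the robot touches nothing.
It fails at once if a canister is dropped: it moves faster than 0.8 m/s with no finger on it (linear speed of canister_1 above 0.8 m/s and contact force between the fingers and canister_1 below 0.05 N).
It fails at once if a canister is dropped: it moves faster than 0.8 m/s with no finger on it (linear speed of canister_2 above 0.8 m/s and contact force between the fingers and canister_2 below 0.05 N).
It fails at once if a canister is dropped: it moves faster than 0.8 m/s with no finger on it (linear speed of canister_3 above 0.8 m/s and contact force between the fingers and canister_3 below 0.05 N).
It also fails if it takes over 72 s, if anything falls off the work surface, if the arm or the gripper's body presses on something with over 40 N, if the wrist force passes 120 N, or if a joint passes its speed limit or range.

ROBOT

A 6-joint arm with a two-finger parallel gripper is mounted at the origin on the work surface. World frame = base frame: x ahead of the robot, y to its left, z up, the work surface at z = 0. Lengths are in mm, angles in rad, forces in N, time in s.
With the tool pointing down it reaches from about 400 to 925 mm from the base axis. Payload 12.5 kg.
Tool frame: the origin (TCP) lies at the centre of the arm's flange, where the gripper is bolted on; the fingertips stand 190 mm ahead of it and the grasp point (between the pads) lies 171 mm ahead of it; z points along the fingers, y is the line along which they close (so a half turn about z gives the same grasp; the last joint's range is limited). The gripper opens to 95 mm and grips with 3 to 60 N. Pads are 20 mm wide; open, the fingers measure 119 mm over their backs; the gripper's body (75 mm by 180 mm) begins 59 mm behind the grasp point.
Start: joints at [-1.357, 0.491, 1.559, -0, 1.092, -0.106], TCP at [196.505, -593.305, 404.761] pointing down, gripper open.
Joint ranges: [-3.1, 3.1], [-0.84, 2.19], [0.05, 2.79], [-1.13, 4.28], [0.06, 2.93], [-2.69, 2.69]. Speed limits (rad/s): [2.22, 2.22, 2.79, 3.14, 3.14, 3.14].

INTERFACE

Orientations are given as [roll, pitch, yaw] about the fixed x, y, z axes, in that order (R = Rz(yaw) Ry(pitch) Rx(roll)).
In Python, from cell import env, read_camera, search_frame, cut_out gives the robot as it stands. The module is installed in compiled form; this text tells all that it offers.
- The arm moves only by the tool move_arm, never from a script. Its argument "commands" is a list of rows, each a list of 3 entries, a list of its own where there are three numbers: the shift along the world's x, y, z normalised to -1 to 1, where 1 is 0.03 m, then the turn about the world's z normalised to -1 to 1, where 1 is 0.08 rad, then the opening, from -1 (shut) to 1 (fully open), so that 0 is half open. A call has 1 to 20 rows; each row shifts and turns the commanded pose from where the row before left it; what a row does not reach is not made up. A row lasts 1/12 s, in which the tool goes at most 41.7 mm and 7.16 degrees, less where a joint would pass 70% of its speed; a pose out of reach is approached as far as the arm can. A call with a number of a shift or a turn outside -1 to 1 is refused whole. A call with a gripper value outside its range is refused whole. The fingers move at their own pace and stop on an object; the grip force is fixed at half the most. Time passes only in rows, so rows that do not move let the fingers close. It gives the time, the measured TCP pose, the force, the opening and the grip force at its end, in the units of the state.
- env.state(): the state, without advancing time (a new reading comes with each control period).
- read_camera(name): name is "scene" or "top" or "wrist"; returns a dict with "image" (420x560x3 uint8, red, green, blue), "fx", "fy", "cx", "cy" (pixels), "rvec" (rotation vector, rad) and "tvec" (3), from world to camera coordinates, as OpenCV has them. Camera axes: x right, y down, z forward; pixel columns grow to the right and rows downward; lengths in mm; the calibration is good to about 2 mm. A picture is of the moment at which its call begins. There is no depth.
- env.job_done(): hands the job in; it is judged then, once.
Trained networks look in a picture, given as the dict that the camera call returned (one of the last four; its "shot" number tells which), for a name from the list of things; names that differ only in an ending like _2 or _b are one class to them, and where a whole thing is asked for, a point or a joint stands for the part that bears it (a point fixed in the world has none). Each returns a list of dicts, best first, with "confidence" (0 to 1); they miss things now and then, are a little off and sometimes report something else, mostly with a low value. They report only what shows in the picture. A call takes as long as a camera call. They do not tell look-alikes from the thing itself.
- search_frame(thing, picture): "at" ([column, row] in pixels, amid what is visible of it).
- cut_out(thing, picture): "region" (420x560 bool, what is visible of it) and "at" ([column, row] in pixels, amid what is visible of it).
The state is a dict: "t": time; "joints": joint angles; "qvel": joint speeds; "tau": joint torques, N m; "eef_pos": TCP position; "tcp_rot": TCP orientation; "ft_force": force on the tool from outside, world axes, zero at the start; "moment": the same for the moment, N m; "opening": opening from 0.0 (shut) to 1.0 (fully open); "grip_force": force on a finger pad.
Only numpy, scipy, OpenCV 4.12 (cv2) and the standard library are available. Lean on these libraries where they do the work, as an engineer would, in place of code of your own. Each camera call takes 0.05 s, during which the arm holds its last target. There are 200 camera calls.

## Working session

There is one attempt and no reset: what is moved stays moved. The work goes in short steps, Python scripts to look and compute and a tool call to move; the robot and the scene stay as the last step left them, time stands still between calls to the robot, and variables do not carry over. Pictures are saved under pics/ and viewed, at most 10 in all, crops included, and the job is handed in when it is done.

Besides the shell and the picture viewer there is one more tool, called by a JSON object that holds its "method" and its "body", one argument or row to a line. move_arm: Moves the arm, as the interface text tells. Its arguments: {"type":"object","properties":{"commands":{"type":"array","items":{"type":"array"}}},"required":["commands"]}

```bash
mkdir -p pics
cat > h.py <<'E'
import numpy as np, cv2
from cell import env, read_camera, search_frame, cut_out
def ray(p,px,z):
    R=cv2.Rodrigues(np.array(p["rvec"],float))[0];t=np.array(p["tvec"],float).ravel()
    d=R.T@np.array([(px[0]-p["cx"])/p["fx"],(px[1]-p["cy"])/p["fy"],1]);c=-R.T@t
    return c+d*(z-c[2])/d[2]
def save(p,n): cv2.imwrite("pics/"+n,p["image"][:,:,::-1])
E
python3 - <<'E'
from h import *
for n in("top","scene"):
    p=read_camera(n);save(p,n+"1.png")
    R=cv2.Rodrigues(np.array(p["rvec"],float))[0];print(n,-R.T@np.array(p["tvec"]).ravel())
    for th,z in(("canister_1_mid",45),("refill_tray_in",6)):
        for d in cut_out(th,p): 
            m=d["region"];print(th,round(d["confidence"],2),np.round(d["at"]),m.sum(),np.round(ray(p,d["at"],z)),np.median(p["image"][m],0))
s=env.state();print({k:np.round(v,3) for k,v in s.items()})
E
```

```text
top [468.17104046   1.9313216  892.56544519]
canister_1_mid 0.78 [331. 174.] 912 [578. -84.  45.] [115. 114. 115.]
refill_tray_in 0.93 [148. 236.] 4797 [459. 294.   6.] [118.  92.  51.]
scene [1062.16917205 -605.53074897  616.86464679]
canister_1_mid 0.71 [162. 277.] 1744 [ 470. -275.   45.] [70. 70. 68.]
canister_1_mid 0.56 [273. 245.] 1416 [568. -76.  45.] [70. 70. 68.]
refill_tray_in 0.68 [335. 175.] 1979 [465. 286.   6.] [119.  99.  63.]
{'t': np.float64(0.3), 'joints': array([-1.357,  0.491,  1.559,  0.   ,  1.092, -0.106]), 'qvel': array([-0.002, -0.002, -0.001, -0.   , -0.   , -0.001]), 'tau': array([-0.0000e+00, -6.1194e+01, -2.5807e+01,  6.9000e-02,  4.6000e-02,
       -0.0000e+00]), 'eef_pos': array([ 196.508, -593.302,  404.566]), 'tcp_rot': array([-3.141, -0.   ,  0.32 ]), 'ft_force': array([ 0.135,  0.713, -0.39 ]), 'moment': array([-0.025,  0.025, -0.031]), 'grip_force': np.float64(0.0), 'opening': np.float64(1.002)}
```

View pics/top1.png

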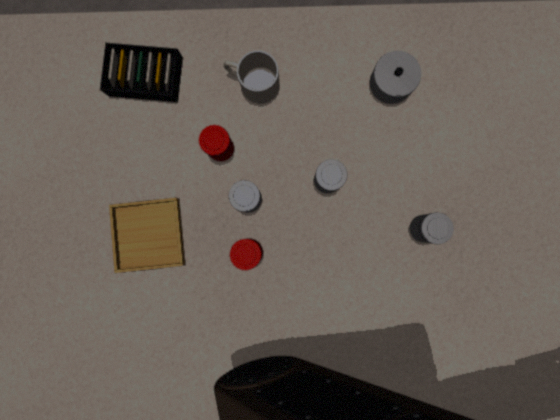

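View pics/scene1.png

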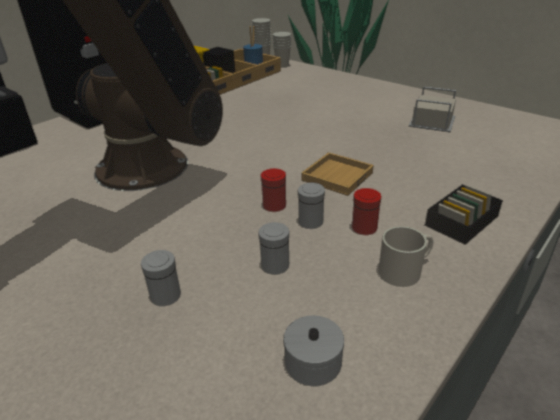

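Top view: the grey canisters are at (331,176), (245,196) and (437,228), and the tray is at (147,236). The look-alikes are red cans at (215,140) and (245,254), a pot with a knob at (396,75), and a mug at (258,72). I choose the three grey, knobless ones and check them in one close crop.

Run:
```python
from h import *
p=read_camera("top");im=p["image"]
cv2.imwrite("pics/crop.png",cv2.resize(im[110:290,190:470,::-1],None,fx=2.8,fy=2.8))
g=cv2.cvtColor(im,cv2.COLOR_RGB2GRAY);big=cv2.resize(g,None,fx=4,fy=4,interpolation=cv2.INTER_CUBIC)
for c in((331,176),(245,196),(437,228),(215,140),(245,254)):
    x0,y0=c[0]-28,c[1]-28
    r=p["fx"]*30/(p["tvec"][2]-90) if 0 else p["fx"]*30/803
    h=cv2.HoughCircles(cv2.GaussianBlur(big[y0*4:(y0+56)*4,x0*4:(x0+56)*4],(0,0),2),cv2.HOUGH_GRADIENT,1,200,param1=60,param2=12,minRadius=int(4*r*.88),maxRadius=int(4*r*1.12))
    if h is not None:
        u=h[0,0]/4;px=u[:2]+[x0,y0];print(c,px,u[2],r,np.round(ray(p,px,90)))
    else: print(c,"none",np.round(ray(p,c,90)))
m=cut_out("refill_tray_in",p)[0]["region"].astype(np.uint8)
c=cv2.findContours(m,0,2)[0];q=max(c,key=cv2.contourArea)
b=cv2.minAreaRect(q);print([np.round(ray(p,v,25)) for v in cv2.boxPoints(b)],np.round(ray(p,b[0],25)))
```

```text
(331, 176) [331.625 174.375] 15.75 15.987106848694404 [571. -81.  90.]
(245, 196) [242.375 194.375] 17.6 15.987106848694404 [536.  88.  90.]
(437, 228) [436.125 227.625] 14.55 15.987106848694404 [ 468. -273.   90.]
(215, 140) [214.375 140.625] 15.8 15.987106848694404 [640. 140.  90.]
(245, 254) [246.375 253.625] 16.8 15.987106848694404 [425.  81.  90.]
[array([527., 374.,  25.]), array([540., 225.,  25.]), array([400., 210.,  25.]), array([387., 357.,  25.])] [463. 291.  25.]
```

View pics/crop.png

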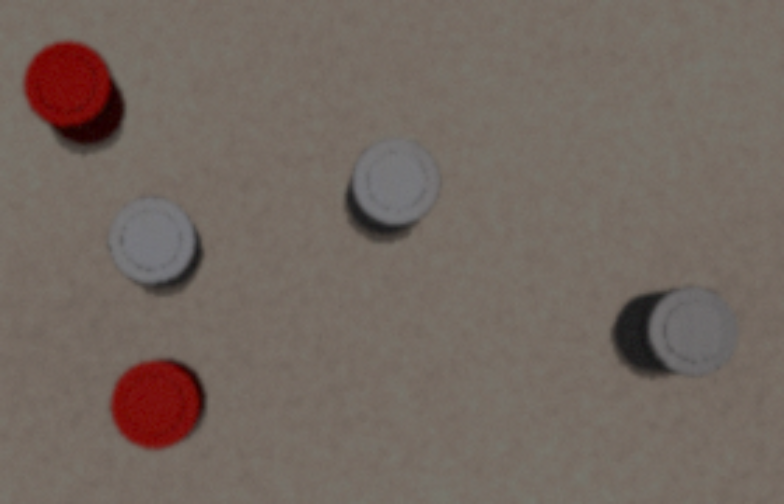

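The crop shows the three silver-grey canisters clearly, and the red ones are excluded. Lid centres give A≈(570,-80), B≈(532,84) and C≈(466,-276), with the tray at ≈(462,291). I'll go above C first.

{"method": "move_arm", "body": {
  "commands": [
    [[0.75,0.88,-0.18],0,1],
    [[0.75,0.88,-0.18],0,1],
    [[0.75,0.88,-0.18],0,1],
    [[0.75,0.88,-0.18],0,1],
    [[0.75,0.88,-0.18],0,1],
    [[0.75,0.88,-0.18],0,1],
    [[0.75,0.88,-0.18],0,1],
    [[0.75,0.88,-0.18],0,1],
    [[0.75,0.88,-0.18],0,1],
    [[0.75,0.88,-0.18],0,1],
    [[0.75,0.88,-0.18],0,1],
    [[0.75,0.88,-0.18],0,1],
    [[0,0,0],0,1],
    [[0,0,0],0,1]
  ]
}}

```text
t: 1.57
eef_pos: [467.3, -275.3, 339.8]
tcp_rot: [-3.141, 0.0, 0.323]
ft_force: [0.5, -1.5, -0.1]
opening: 1.001
grip_force: 0.0
```

```bash
cat >> h.py <<'E'
def lid(c, name):
    p=read_camera("wrist");save(p,name)
    R=cv2.Rodrigues(np.array(p["rvec"],float))[0];t=np.array(p["tvec"],float).ravel()
    q=R@np.array([c[0],c[1],90.])+t;print("expect",[p["fx"]*q[0]/q[2]+p["cx"],p["fy"]*q[1]/q[2]+p["cy"]],"r",p["fx"]*30/q[2])
    for d in cut_out("canister_1_mid",p):
        m=d["region"];print(round(d["confidence"],2),np.round(d["at"]),m.sum(),np.round(ray(p,d["at"],90)),np.round(ray(p,d["at"],45)),np.median(p["image"][m],0))
E
python3 - <<'E'
from h import *
lid((466,-276),"w1.png");s=env.state();print(s["t"],s["ft_force"])
E
```

```text
expect [np.float64(280.2154477563123), np.float64(224.93993724938173)] r 45.28704403840431
0.74 [73. 10.] 2594 [ 550. -124.   90.] [ 552. -100.   45.] [60. 61. 59.]
1.6667 [-0.97212062 -0.79061111  0.11529548]
```

View pics/w1.png

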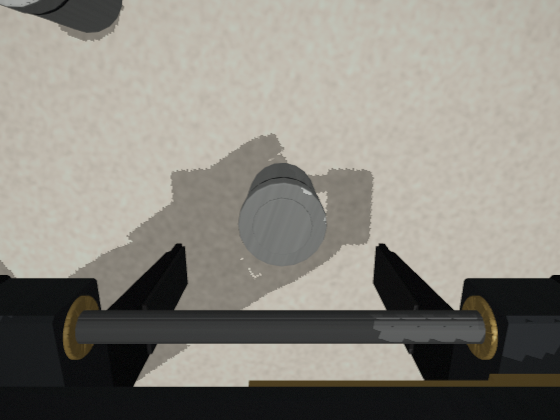

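The lid is at (283,222) against an expected (280,225), so C is confirmed to ~2 mm. Descend, grip, lift.

{"method": "move_arm", "body": {
  "commands": [
    [[0,0,-0.8],0,1],
    [[0,0,-0.8],0,1],
    [[0,0,-0.8],0,1],
    [[0,0,-0.8],0,1],
    [[0,0,-0.8],0,1],
    [[0,0,0],0,1],
    [[0,0,0],0,-1],
    [[0,0,0],0,-1],
    [[0,0,0],0,-1],
    [[0,0,0],0,-1],
    [[0,0,0],0,-1],
    [[0,0,0],0,-1],
    [[0,0,0],0,-1],
    [[0,0,0],0,-1],
    [[0,0,0],0,-1],
    [[0,0,0],0,-1]
  ]
}}

```text
t: 3.0
eef_pos: [466.7, -276.6, 220.6]
tcp_rot: [3.141, -0.001, 0.32]
ft_force: [-0.6, -0.8, 7.1]
opening: 0.627
grip_force: 30.0
```

{"method": "move_arm", "body": {
  "commands": [
    [[0,0,0.2],0,-1],
    [[0,0,0.4],0,-1],
    [[0,0,0.4],0,-1],
    [[0,0,0.4],0,-1],
    [[0,0,0.4],0,-1],
    [[0,0,0.2],0,-1],
    [[0,0,0],0,-1],
    [[0,0,0],0,-1],
    [[0,0,0],0,-1],
    [[0,0,0],0,-1],
    [[0,0,0],0,-1]
  ]
}}

```text
t: 3.92
eef_pos: [466.5, -276.5, 279.3]
tcp_rot: [-3.141, 0.001, 0.32]
ft_force: [0.1, 0.3, -3.4]
opening: 0.625
grip_force: 30.0
```

```bash
cat >> h.py <<'E'
def weigh(n=8):
    F=[]
    for i in range(n): read_camera("wrist"); F.append(env.state()["ft_force"])
    s=env.state();print("F",np.mean(F,0),np.std(F,0),s["t"],s["opening"],s["grip_force"],s["eef_pos"])
E
python3 -c "
from h import *
weigh()"
```

```text
F [ 0.21807333  0.08020744 -3.84527839] [0.39302188 0.51175679 0.41892414] 4.3167 0.6262886693572443 30.001686215400696 [ 466.51622255 -276.49190533  279.90901241]
```

C weighs ~3.8 N, so it is full. Put it back, then go above A.

{"method": "move_arm", "body": {
  "commands": [
    [[0,0,-0.3],0,-1],
    [[0,0,-0.5],0,-1],
    [[0,0,-0.5],0,-1],
    [[0,0,-0.3],0,-1],
    [[0,0,-0.2],0,-1],
    [[0,0,-0.1],0,-1],
    [[0,0,-0.1],0,-1],
    [[0,0,0],0,-1],
    [[0,0,0],0,-1],
    [[0,0,0],0,1],
    [[0,0,0],0,1],
    [[0,0,0],0,1],
    [[0,0,0],0,1],
    [[0,0,0],0,1],
    [[0,0,0],0,1],
    [[0,0,0],0,1],
    [[0,0,0],0,1]
  ]
}}

```text
t: 5.73
eef_pos: [466.5, -276.5, 220.0]
tcp_rot: [3.141, -0.0, 0.32]
ft_force: [-0.1, -1.2, -0.1]
opening: 1.001
grip_force: 0.0
```

{"method": "move_arm", "body": {
  "commands": [
    [[0,0,0.5],0,1],
    [[0,0,0.9],0,1],
    [[0,0,1],0,1],
    [[0,0,1],0,1],
    [[0,0,0.6],0,1],
    [[0.43,0.82,0],0,1],
    [[0.43,0.82,0],0,1],
    [[0.43,0.82,0],0,1],
    [[0.43,0.82,0],0,1],
    [[0.43,0.82,0],0,1],
    [[0.43,0.82,0],0,1],
    [[0.43,0.82,0],0,1],
    [[0.43,0.82,0],0,1],
    [[0,0,0],0,1],
    [[0,0,0],0,1],
    [[0,0,0],0,1]
  ]
}}

```text
t: 7.07
eef_pos: [569.5, -79.9, 339.8]
tcp_rot: [-3.142, 0.0, 0.32]
ft_force: [0.4, -0.1, 0.0]
opening: 0.998
grip_force: 0.0
```

```bash
python3 -c "
from h import *
weigh()
lid((570,-80),'w2.png')"
```

```text
F [-0.08003493 -0.06993808  0.09332893] [0.60116863 0.58469426 0.50473483] 7.4667 1.0049385975814202 0.0 [569.57726032 -80.11983531 340.00976738]
expect [np.float64(279.6376494867688), np.float64(222.14177700932532)] r 45.33646248273366
0.58 [281. 215.] 6961 [575. -80.  90.] [561. -84.  45.] [117. 119. 117.]
```

View pics/w2.png

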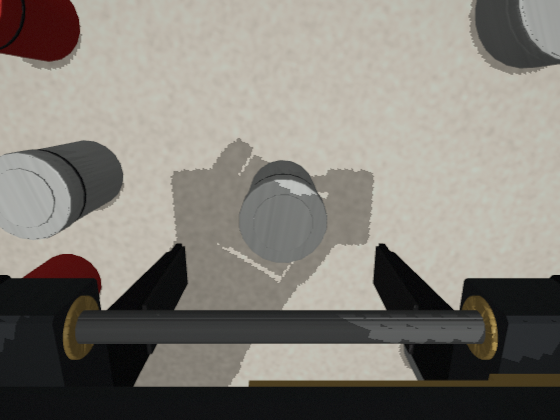

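Lid A is at (283,219) against an expected (280,222), again within 2 mm, and well centred between the fingers. Same grasp.

{"method": "move_arm", "body": {
  "commands": [
    [[0.05,0,-0.8],0,1],
    [[0,0,-0.8],0,1],
    [[0,0,-0.8],0,1],
    [[0,0,-0.8],0,1],
    [[0,0,-0.8],0,1],
    [[0,0,0],0,1],
    [[0,0,0],0,-1],
    [[0,0,0],0,-1],
    [[0,0,0],0,-1],
    [[0,0,0],0,-1],
    [[0,0,0],0,-1],
    [[0,0,0],0,-1],
    [[0,0,0],0,-1],
    [[0,0,0],0,-1],
    [[0,0,0],0,-1],
    [[0,0,0],0,-1]
  ]
}}

```text
t: 8.9
eef_pos: [571.5, -79.8, 220.7]
tcp_rot: [3.141, -0.001, 0.32]
ft_force: [0.0, -1.6, 6.3]
opening: 0.626
grip_force: 29.9
```

{"method": "move_arm", "body": {
  "commands": [
    [[0,0,0.2],0,-1],
    [[0,0,0.4],0,-1],
    [[0,0,0.4],0,-1],
    [[0,0,0.4],0,-1],
    [[0,0,0.4],0,-1],
    [[0,0,0.2],0,-1],
    [[0,0,0],0,-1],
    [[0,0,0],0,-1],
    [[0,0,0],0,-1],
    [[0,0,0],0,-1],
    [[0,0,0],0,-1]
  ]
}}

```text
t: 9.82
eef_pos: [571.1, -79.7, 279.3]
tcp_rot: [-3.141, 0.001, 0.32]
ft_force: [-0.5, -0.2, -3.4]
opening: 0.626
grip_force: 30.0
```

```bash
python3 -c "
from h import *
weigh()"
```

```text
F [-0.17898743  0.33135031 -3.470534  ] [0.41746537 0.382793   0.47401327] 10.2167 0.6280454914912097 29.99094631522894 [571.20729469 -79.72383554 279.92040963]
```

A weighs ~3.5 N, so it is also full. Put it back, then go above B.

{"method": "move_arm", "body": {
  "commands": [
    [[0,0,-0.3],0,-1],
    [[0,0,-0.5],0,-1],
    [[0,0,-0.5],0,-1],
    [[0,0,-0.3],0,-1],
    [[0,0,-0.2],0,-1],
    [[0,0,-0.1],0,-1],
    [[0,0,-0.1],0,-1],
    [[0,0,0],0,-1],
    [[0,0,0],0,-1],
    [[0,0,0],0,1],
    [[0,0,0],0,1],
    [[0,0,0],0,1],
    [[0,0,0],0,1],
    [[0,0,0],0,1],
    [[0,0,0],0,1],
    [[0,0,0],0,1],
    [[0,0,0],0,1]
  ]
}}

```text
t: 11.63
eef_pos: [571.2, -79.7, 220.0]
tcp_rot: [3.141, -0.0, 0.32]
ft_force: [0.9, -0.3, -0.4]
opening: 0.999
grip_force: 0.0
```

{"method": "move_arm", "body": {
  "commands": [
    [[0,0,0.5],0,1],
    [[0,0,0.9],0,1],
    [[0,0,1],0,1],
    [[0,0,1],0,1],
    [[0,0,0.6],0,1],
    [[-0.22,0.91,0],0,1],
    [[-0.22,0.91,0],0,1],
    [[-0.22,0.91,0],0,1],
    [[-0.22,0.91,0],0,1],
    [[-0.22,0.91,0],0,1],
    [[-0.22,0.91,0],0,1],
    [[0,0,0],0,1],
    [[0,0,0],0,1],
    [[0,0,0],0,1]
  ]
}}

```text
t: 12.8
eef_pos: [531.7, 83.8, 340.0]
tcp_rot: [3.141, -0.0, 0.32]
ft_force: [0.6, 0.5, -0.5]
opening: 0.999
grip_force: 0.0
```

```bash
python3 -c "
from h import *
lid((532,84),'w3.png')"
```

```text
expect [np.float64(279.499970186603), np.float64(222.42208574573917)] r 45.32661269209338
0.71 [499. 230.] 9232 [573. -56.  90.] [567. -88.  45.] [159. 161. 157.]
```

View pics/w3.png

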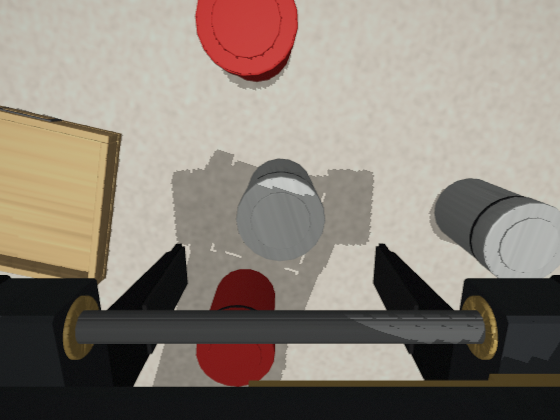

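Lid B is at (281,216), about 4 mm ahead along the tool's x. The red cans at (246,25) and (240,340) are clear of the fingers. Grasp with a small correction.

{"method": "move_arm", "body": {
  "commands": [
    [[0.1,0.03,-0.8],0,1],
    [[0,0,-0.8],0,1],
    [[0,0,-0.8],0,1],
    [[0,0,-0.8],0,1],
    [[0,0,-0.8],0,1],
    [[0,0,0],0,1],
    [[0,0,0],0,-1],
    [[0,0,0],0,-1],
    [[0,0,0],0,-1],
    [[0,0,0],0,-1],
    [[0,0,0],0,-1],
    [[0,0,0],0,-1],
    [[0,0,0],0,-1],
    [[0,0,0],0,-1],
    [[0,0,0],0,-1],
    [[0,0,0],0,-1]
  ]
}}

```text
t: 14.23
eef_pos: [534.8, 85.0, 220.6]
tcp_rot: [3.141, -0.001, 0.32]
ft_force: [-0.8, -1.0, 6.5]
opening: 0.622
grip_force: 30.0
```

{"method": "move_arm", "body": {
  "commands": [
    [[0,0,0.2],0,-1],
    [[0,0,0.4],0,-1],
    [[0,0,0.4],0,-1],
    [[0,0,0.4],0,-1],
    [[0,0,0.4],0,-1],
    [[0,0,0.2],0,-1],
    [[0,0,0],0,-1],
    [[0,0,0],0,-1],
    [[0,0,0],0,-1],
    [[0,0,0],0,-1],
    [[0,0,0],0,-1]
  ]
}}

```text
t: 15.15
eef_pos: [534.6, 85.0, 279.4]
tcp_rot: [-3.141, 0.001, 0.32]
ft_force: [-0.4, 0.1, -1.1]
opening: 0.627
grip_force: 30.0
```

Run:
```python
from h import *
weigh()
p=read_camera("top");save(p,"t2.png")
m=cut_out("refill_tray_in",p)[0]["region"].astype(np.uint8)
for s in [1]:
    r=cv2.boxPoints(cv2.minAreaRect(np.argwhere(m)[:,::-1].astype(np.float32)));print(r)
print([ray(p,x,25).round() for x in ((147,235),(109,204),(178,199),(183,266),(117,271))])
```

```text
F [ 0.20322135 -0.00241058 -0.94926733] [0.44527359 0.5418644  0.48323501] 15.55 0.6242842687030699 29.998822510242462 [534.60903523  84.99006323 279.932083  ]
[[110. 201.]
 [144. 201.]
 [144. 272.]
 [110. 272.]]
[array([462., 290.,  25.]), array([527., 368.,  25.]), array([535., 226.,  25.]), array([399., 216.,  25.]), array([391., 350.,  25.])]
```

View pics/t2.png

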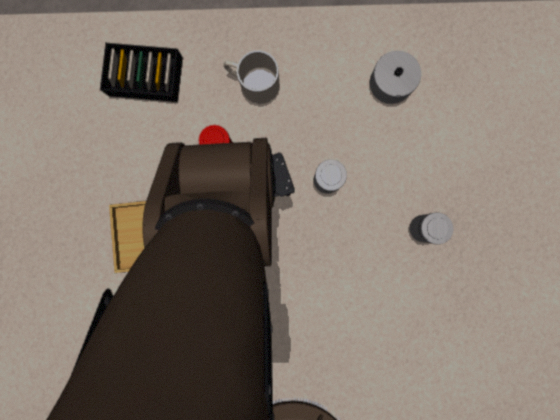

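B weighs ~0.95 N, so it is the empty one. The top picture shows the full canisters still at (331,176) and (436,228). Tray centre is ≈(462,290); carry B there.

{"method": "move_arm", "body": {
  "commands": [
    [[0,0,0.4],0,-1],
    [[0,0,0.6],0,-1],
    [[-0.15,0.4,0],0,-1],
    [[-0.27,0.76,0],0,-1],
    [[-0.27,0.76,0],0,-1],
    [[-0.27,0.76,0],0,-1],
    [[-0.27,0.76,0],0,-1],
    [[-0.27,0.76,0],0,-1],
    [[-0.27,0.76,0],0,-1],
    [[-0.27,0.76,0],0,-1],
    [[-0.27,0.76,0],0,-1],
    [[-0.12,0.35,0],0,-1],
    [[0,0,0],0,-1],
    [[0,0,0],0,-1],
    [[0,0,0],0,-1]
  ]
}}

```text
t: 16.9
eef_pos: [461.8, 289.3, 309.7]
tcp_rot: [3.141, 0.0, 0.32]
ft_force: [0.8, -0.1, -1.1]
opening: 0.623
grip_force: 30.0
```

Run:
```python
from h import *
print(env.state()["eef_pos"])
p=read_camera("wrist");save(p,"w4.png")
R=cv2.Rodrigues(np.array(p["rvec"],float))[0];t=np.array(p["tvec"],float).ravel()
for c in((462,290),(535,226),(399,216),(391,350),(527,368)):
    q=R@np.array([c[0],c[1],25.])+t;print(c,p["fx"]*q[0]/q[2]+p["cx"],p["fy"]*q[1]/q[2]+p["cy"])
```

```text
[461.83219981 289.33633039 309.71819431]
(462, 290) 278.8929254483595 207.41488254876248
(535, 226) 396.0029699985905 141.4255353581899
(399, 216) 340.6731185482715 305.06344718270805
(391, 350) 178.5977927023605 266.3094558375794
(527, 368) 200.71818806325592 86.73647239283461
```

View pics/w4.png

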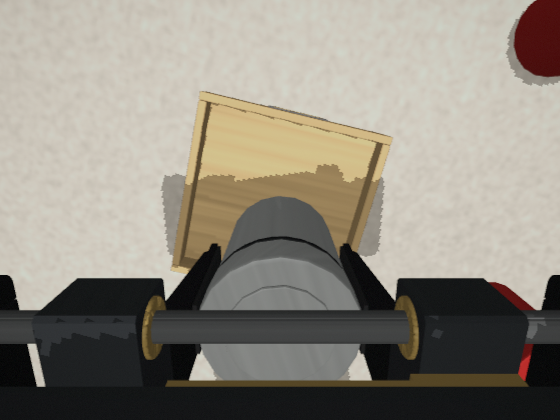

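The tray corners at (202,93), (391,138) and (173,270) match the predictions within ~3 mm, so B is over the centre. Lower 84 mm.

{"method": "move_arm", "body": {
  "commands": [
    [[0,0,-0.3],0,-1],
    [[0,0,-0.6],0,-1],
    [[0,0,-0.6],0,-1],
    [[0,0,-0.5],0,-1],
    [[0,0,-0.3],0,-1],
    [[0,0,-0.2],0,-1],
    [[0,0,-0.1],0,-1],
    [[0,0,-0.1],0,-1],
    [[0,0,-0.08],0,-1],
    [[0,0,0],0,-1],
    [[0,0,0],0,-1]
  ]
}}

```text
t: 17.87
eef_pos: [461.8, 289.9, 226.9]
tcp_rot: [-3.142, -0.001, 0.32]
ft_force: [0.4, 0.4, -1.0]
opening: 0.625
grip_force: 30.0
```

{"method": "move_arm", "body": {
  "commands": [
    [[0,0,-0.04],0,-1],
    [[0,0,0],0,-1],
    [[0,0,0],0,-1]
  ]
}}

```text
t: 18.12
eef_pos: [461.9, 289.9, 226.6]
tcp_rot: [-3.142, -0.002, 0.32]
ft_force: [-0.7, -2.1, 11.6]
opening: 0.62
grip_force: 30.0
```

Contact, so the canister stands on the tray floor. Open and retreat.

{"method": "move_arm", "body": {
  "commands": [
    [[0,0,0],0,1],
    [[0,0,0],0,1],
    [[0,0,0],0,1],
    [[0,0,0],0,1],
    [[0,0,0],0,1],
    [[0,0,0],0,1],
    [[0,0,0],0,1],
    [[0,0,0],0,1],
    [[0,0,0.5],0,1],
    [[0,0,1],0,1],
    [[0,0,1],0,1],
    [[0,0,1],0,1],
    [[0,0,1],0,1],
    [[0,0,0.5],0,1],
    [[0,0,0],0,1],
    [[0,0,0],0,1]
  ]
}}

```text
t: 19.45
eef_pos: [461.5, 289.8, 375.7]
tcp_rot: [-3.142, -0.001, 0.32]
ft_force: [-0.6, -1.6, -0.6]
opening: 0.999
grip_force: 0.0
```

Run:
```python
from h import *
lid((462,290),"w5.png"); p=read_camera("scene");save(p,"s2.png")
a=cv2.imread("pics/w5.png");cv2.imwrite("pics/both.png",cv2.resize(np.hstack([a,cv2.imread("pics/s2.png")]),(800,300)))
```

```text
expect [np.float64(279.74753970734594), np.float64(207.42883165625543)] r 39.715424218924085
```

View pics/both.png

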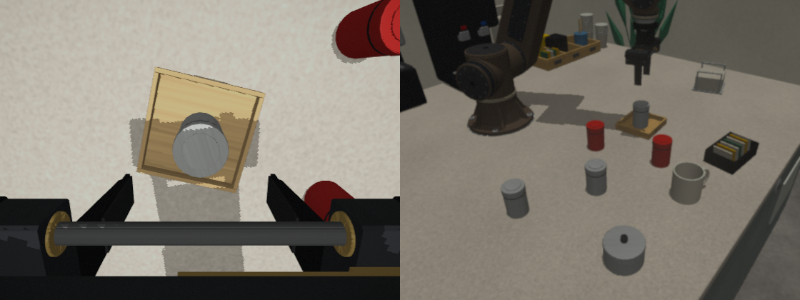

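The empty canister stands upright in the middle of the tray (left half, about (200,145)). The two full ones stand upright at their places, and the gripper is clear.

```bash
python3 -c "
from cell import env
print(env.job_done())"
```

```text
the job is handed in; nothing more can be done
None
```

I handed the job in: the empty canister (about 0.95 N) stands upright in the wooden tray, and the two full ones (about 3.8 N and 3.5 N) are back upright at their places; no verdict was returned.

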